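# Run the press-down spice grinder

### The arm

A 6-joint arm with a two-finger parallel gripper is mounted at the origin on the work surface. World frame = base frame: x ahead of the robot, y to its left, z up, the work surface at z = 0. Lengths are in m, angles in rad, forces in N, time in s.
With the tool pointing down it reaches from about 0.425 to 0.925 m from the base axis. Payload 12.5 kg.
Tool frame: the origin (TCP) lies between the finger pads; the fingertips stand 22 mm ahead of it and the grasp point (between the pads) lies 3 mm ahead of it (env.tip_reach is the distance from the TCP to the fingertips, in m); z points along the fingers, y is the line along which they close (so a half turn about z gives the same grasp; the last joint's range is limited). The gripper opens to 85 mm and grips with 20 to 120 N. Pads are 22 mm wide; open, the fingers measure 114 mm over their backs; the gripper's body (76 mm by 85 mm) begins 54 mm behind the grasp point. The pads swing forward as they close: fully open they stand 13 mm farther back than shut.
Start: joints at [-1.308, 0.491, 1.559, -0, 1.092, -0.106], TCP at [0.225, -0.583, 0.253] pointing down, gripper open.
Joint ranges: [-3.1, 3.1], [-0.84, 2.19], [0.05, 2.79], [-1.13, 4.28], [0.06, 2.93], [-2.69, 2.69]. Speed limits (rad/s): [2.22, 2.22, 2.79, 3.14, 3.14, 3.14].

### API

Orientations are given as a 3x3 rotation matrix whose columns are the frame's x, y, z axes.
In Python, from cell import env, snapshot, camera_info, finish_job gives the robot as it stands. The module is installed in compiled form; this text tells all that it offers.
- The arm moves only by the shell command python3 -m crank 'ROWS' [FORCE]. ROWS is JSON, a list of rows, each an object of numbers: "jaw": the closure, from 0 (fully open) to 1 (shut); "x", "y", "z": the shift along the tool's x, y, z as a fraction of full scale; "twist": the turn about the tool's z as a fraction of full scale. In form: [{"jaw": .., "x": .., "y": .., "z": .., "twist": ..}, ...]. A call has 1 to 12 rows; each row shifts and turns the commanded pose from where the row before left it, along the tool's axes as they then stand; what a row does not reach is not made up. Full scale, the value 1, is 20 cm for a shift and 45 degrees for a turn. A row lasts 1/8 s, in which the tool goes at most 62.5 mm and 10.7 degrees, less where a joint would pass 70% of its speed; a pose out of reach is approached as far as the arm can. A call with a number of a shift or a turn outside -1 to 1 is refused whole. A call with a gripper value outside its range is refused whole. The fingers move at their own pace and stop on an object; FORCE is the grip in N (left out, the last holds). Time passes only in rows, so rows that do not move let the fingers close. It gives the time, the measured TCP pose, the force, the opening and the grip force at its end, in the units of the state.
- env.read_state(): the state, without advancing time (a new reading comes with each control period).
- snapshot(name): name is "scene" or "top" or "wrist"; returns the picture (400x640x3 uint8, red, green, blue); there is no depth.
- camera_info(name): a dict with "mtx" (3x3 intrinsics, pixels), "eye" and "rotation" of the camera in the world. Camera axes: x right, y up, looking along -z (the intrinsics and any distortion apply to the point x, -y, -z); pixel columns grow to the right and rows downward; lengths in m; the calibration is good to about 2 mm. The wrist camera is an equidistant fisheye: a pixel r from the principal point sees the ray r / f radians off the axis. A picture is of the moment at which its call begins: read the wrist's pose just before it. camera_info takes no time and is no camera call; for the wrist camera it gives the pose at the moment of the call.
- finish_job(): hands the job in; it is judged then, once.
The state is a dict: "time_s": time; "q": joint angles; "joint_vel": joint speeds; "tau": joint torques, N m; "tcp_pos": TCP position; "tool_rot": TCP orientation; "contact_force": force on the tool from outside, world axes, zero at the start; "torque": the same for the moment, N m; "grip_width": finger opening in m; "grasp_force": force on a finger pad.
Only numpy, scipy, OpenCV 4.12 (cv2) and the standard library are available. Lean on these libraries where they do the work, as an engineer would, in place of code of your own. Each camera call takes 0.05 s, during which the arm holds its last target. There are 200 camera calls.

### The job

Take the grinding jar (the glass jar standing on its wide steel cap, rounded glass end up) from the low white shelf and set it upright, cap down, in the spring-loaded cup of the spice grinder. Then press the jar down, pushing on the jar and not on the cup, until the cup's rim is level with the tops of the two index posts (half its travel, 12 mm; never down to the bottom stop), keep it there for three seconds, and finish while still holding it pressed like that. Leave the other jars, the mortar and the spoon where they are.

Things in the scene. Friction and masses are not known exactly. Their poses are not given: they have to be found in the camera images.
- mill_jar_mid (a point): centre (half-way up) of the grinding jar, a loose closed glass jar about 0.3 kg, 100 mm tall, z up along its axis. It stands on its steel blade cap (66 mm diameter, lowest 22 mm); above it the plain glass is a 59 mm diameter cylinder up to 82 mm, then a rounded shoulder to a flat top 42 mm across. It starts on the white shelf, in any one of the three jar places, which are about 115 mm apart in a row
- mill_jar: the same grinding jar; origin at the centre of its underside, z up
- cup_floor (a point): centre of the inner floor of the grinder's round steel cup, z up; it moves down with the cup. The cup is 74 mm wide inside at the floor and flares to about 88 mm inside at its rim (96 mm outside), which is 14 mm above this point. Unpressed, this point is 110 mm above the counter. A seated jar stands flat on this floor with its centre 50 mm above this point
- press_cup (a joint): how far the cup is pressed straight down, in m: 0 at rest (it rests up, also with the jar in it), 0.024 at the bottom stop. It springs back when let go. Spring 700 N/m with preload: with the jar in, moving starts at about 2.5 N of push, half travel (0.012) takes about 11 N and the bottom stop about 19 N
- grinder: fixed spice grinder: round white motor base 140 mm in diameter and 80 mm high with a steel band, the spring-loaded cup on top in the middle. Origin at the centre of its underside. Two dark steel index posts 8 mm in diameter stand on it on either side of the cup (at y = +56.5 and -56.5 mm in its frame), their tops 112 mm above the counter: level with the cup's rim when the cup is pressed 12 mm (the rim is at 124 mm when unpressed)
- shelf: fixed low white lacquered shelf on the counter, 150 mm (its x) by 350 mm (its y), top 40 mm above the counter; origin at the centre of its underside. The jars stand in a row along its y
- slim_jar: bystander: slim closed glass jar with a steel twist cap on top, about 58 mm diameter and 110 mm tall, on the shelf; origin at the centre of its underside
- squat_jar: bystander: squat closed glass jar with a steel twist cap on top, about 68 mm diameter and 85 mm tall, on the shelf; origin at the centre of its underside
- mortar: bystander: green ceramic mortar, 110 mm across and 70 mm high, with its pestle leaning in it, 0.12 m high in all, on the counter beyond the grinder and shelf; origin at the centre of its underside
- spoon: bystander: steel measuring spoon 140 mm long lying on the counter beyond the grinder and shelf
Not all that is in view belongs to the job. What is shaped like the mill_jar but green or pink is not meant.

How it is judged:
On the way, in this order (a step that is already met when the one before it is completed fails the run):
1. the grinding jar stands upright on the floor of the grinder's cup (horizontal distance between mill_jar_mid and cup_floor below 0.007 m and z of mill_jar_mid in the frame of cup_floor below 0.053 m and angle between mill_jar_mid's own z axis and vertical below 0.1 rad), for 0.04 s.
2. the jar is held pressed so that the cup is 12 mm (within 4 mm) down for three seconds (value of joint press_cup between 0.008 and 0.016 m and horizontal distance between mill_jar_mid and cup_floor below 0.007 m and z of mill_jar_mid in the frame of cup_floor below 0.053 m and contact force between any of the fingers, the arm and mill_jar above 1 N), for 3 s.
At the end, for the whole second after the job is handed in: The robot is still pressing the grinding jar: the jar stands upright (within 0.1 rad) and seated in the cup (centre within 7 mm of the cup's axis and at most 3 mm off its floor), the cup is steady at 12 mm of travel within 4 mm, and the push comes through the jar, not from fingers on the cup (all of step 2 and velocity of joint press_cup between -0.01 and 0.01 m/s and angle between mill_jar_mid's own z axis and vertical below 0.1 rad and contact force between the fingers and press_cup below 1 N); the arm keeps its last pose, push and grip.
It fails at once if the cup is pressed to its bottom stop (beyond 22 mm) (value of joint press_cup above 0.022 m).
It fails at once if another jar is displaced by more than 30 mm or knocked over (distance of any of slim_jar, squat_jar from where it was at the start of the episode above 0.03 m or angle between any of slim_jar, squat_jar's own z axis and vertical above 0.6 rad).
It fails at once if the mortar or the spoon is displaced by more than 30 mm (distance of any of mortar, spoon from where it was at the start of the episode above 0.03 m).
It also fails if it takes over 48 s, if anything falls off the work surface, if the arm or the gripper's body presses on something with over 40 N, if the wrist force passes 120 N, or if a joint passes its speed limit or range.

## Working session

There is one attempt and no reset: what is moved stays moved. The work goes in short steps, Python scripts to look and compute and a shell command to move; the robot and the scene stay as the last step left them, time stands still between calls to the robot, and variables do not carry over. Pictures are saved under pics/ and viewed, at most 10 in all, crops included, and the job is handed in when it is done.

```bash
mkdir -p pics
cat > h.py <<'E'
import numpy as np, cv2
from cell import env, snapshot, camera_info
def save(n,f):
    im=snapshot(n); cv2.imwrite('pics/'+f,im[:,:,::-1]); return im
def ray(n,u,v,ci=None):
    ci=ci or camera_info(n); K=np.array(ci['mtx']); R=np.array(ci['rotation'])
    a=(u-K[0,2])/K[0,0]; b=(v-K[1,2])/K[1,1]
    if n=='wrist':
        r=np.hypot(a,b); s=np.sin(r)/r if r>1e-9 else 1
        d=np.array([a*s,-b*s,-np.cos(r)])
    else: d=np.array([a,-b,-1])
    return np.array(ci['eye']),R@d
def atz(n,u,v,z,ci=None):
    e,d=ray(n,u,v,ci); return e+d*(z-e[2])/d[2]
E
python3 - <<'E'
from h import *
for n in('scene','top'):
    save(n,n+'0.png'); print(n,camera_info(n))
s=env.read_state(); print(s['time_s'],s['tcp_pos'],s['tool_rot'],s['grip_width'])
E
```

```text
scene {'mtx': array([[380.43978643,   0.        , 320.61862836],
       [  0.        , 380.43978643, 199.72218881],
       [  0.        ,   0.        ,   1.        ]]), 'eye': array([ 1.14607812, -0.31737555,  0.63919755]), 'rotation': array([[ 0.4629673 , -0.5611524 ,  0.68612627],
       [ 0.88633412,  0.28561774, -0.36446444],
       [ 0.00855026,  0.77687225,  0.62960019]])}
top {'mtx': array([[425.95875823,   0.        , 329.39686926],
       [  0.        , 425.95875823, 197.19397842],
       [  0.        ,   0.        ,   1.        ]]), 'eye': array([ 0.44219739, -0.00933487,  1.14810769]), 'rotation': array([[-0.01323106,  0.98967478, -0.14271921],
       [-0.99968768, -0.01611898, -0.01909777],
       [-0.02120107,  0.14242196,  0.98957895]])}
0.1 [ 0.22529091 -0.58279589  0.25277614] [[ 9.32759888e-01  3.60498158e-01 -2.62485243e-04]
 [ 3.60498237e-01 -9.32759378e-01  9.81798660e-04]
 [ 1.09101036e-04 -1.01040788e-03 -9.99999484e-01]] 0.08533660443858863
```

View pics/top0.png

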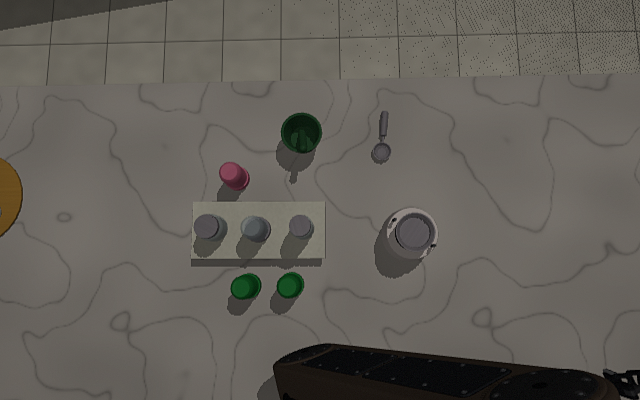

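View pics/scene0.png

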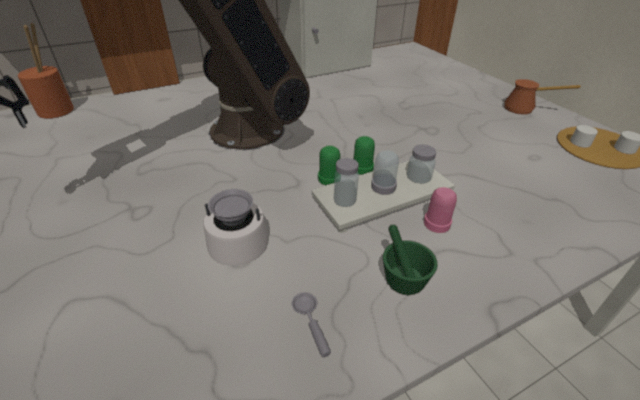

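The top view shows the grinding jar in the middle place on the shelf, rounded end up at about (255,229). The slim jar is at (300,227) and the squat jar at (208,226). The cup is at (414,233), with its posts at (393,220) and (434,246). The scene view confirms the middle jar has a bare glass dome; the green and pink ones are decoys.

Run:
```python
from h import *
np.set_printoptions(precision=4,suppress=True)
for nm,u,v,z in [('mill top',257,228,.14),('slim top',300,226,.15),('squat top',207,225,.125),('cup',414,233,.124),('post',393,220,.112),('post',434,246,.112),('c',193,202,.04),('c',325,202,.04),('c',325,258,.04),('c',192,259,.04),('green',245,286,.07),('green',290,285,.07)]:
    print(nm,atz('top',u,v,z)[:2])
print('scene mill top',atz('scene',387,152,.14)[:2],'cup',atz('scene',232,205,.124)[:2])
im=cv2.imread('pics/top0.png')
cv2.imwrite('pics/topc.png',cv2.resize(im[180:310,180:450],None,fx=2.9,fy=2.9,interpolation=cv2.INTER_CUBIC))
```

```text
mill top [0.5165 0.1831]
slim top [0.5189 0.0799]
squat top [0.5266 0.3075]
cup [ 0.5001 -0.1907]
post [ 0.5331 -0.1433]
post [ 0.4689 -0.2394]
c [0.5951 0.3727]
c [0.5895 0.0238]
c [0.4439 0.0255]
c [0.4459 0.3704]
green [0.3774 0.2249]
green [0.3785 0.1125]
scene mill top [0.5104 0.2047] cup [ 0.5155 -0.1938]
```

View pics/topc.png

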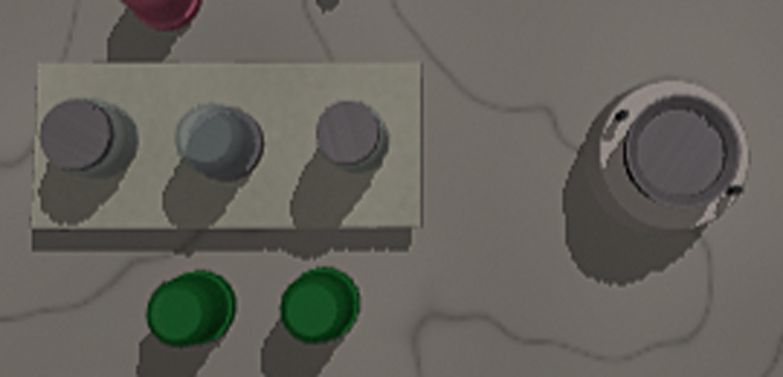

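```bash
python3 -m crank '[{"jaw":0,"twist":-0.2186},{"jaw":0,"twist":-0.2186},{"jaw":0,"twist":-0.2186},{"jaw":0,"twist":-0.2186},{"jaw":0,"twist":-0.2186},{"jaw":0,"twist":-0.2186},{"jaw":0,"twist":-0.2186}]'
python3 -m crank '[{"jaw":0,"x":0.245,"y":0.173},{"jaw":0,"x":0.245,"y":0.173},{"jaw":0,"x":0.245,"y":0.173},{"jaw":0,"x":0.245,"y":0.173},{"jaw":0,"x":0.245,"y":0.173},{"jaw":0,"x":0.245,"y":0.173},{"jaw":0,"x":0.245,"y":0.173},{"jaw":0,"x":0.245,"y":0.173},{"jaw":0}]'
python3 - <<'E'
from h import *
s=env.read_state(); print(s['tcp_pos'],s['tool_rot'],s['q'])
import pickle; pickle.dump(camera_info('wrist'),open('w1.pkl','wb')); print(camera_info('wrist')); save('wrist','w1.png')
E
```

```text
[ 0.22529091 -0.58279589  0.25277614] [[ 9.32759888e-01  3.60498158e-01 -2.62485243e-04]
 [ 3.60498237e-01 -9.32759378e-01  9.81798660e-04]
 [ 1.09101036e-04 -1.01040788e-03 -9.99999484e-01]] [-1.30758832e+00  4.91518785e-01  1.55938243e+00  2.25201382e-06
  1.09170771e+00 -1.05595078e-01]
{'mtx': array([[309.70691629,   0.        , 323.91911202],
       [  0.        , 309.70691629, 199.64793723],
       [  0.        ,   0.        ,   1.        ]]), 'eye': array([ 0.29025109, -0.55853956,  0.3728458 ]), 'rotation': array([[ 3.60636356e-01,  8.97808851e-01,  2.52746286e-01],
       [-9.32706498e-01,  3.47167715e-01,  9.76379354e-02],
       [-8.51478448e-05, -2.70949893e-01,  9.62593449e-01]])}invalid input
invalid input
```

View pics/w1.png

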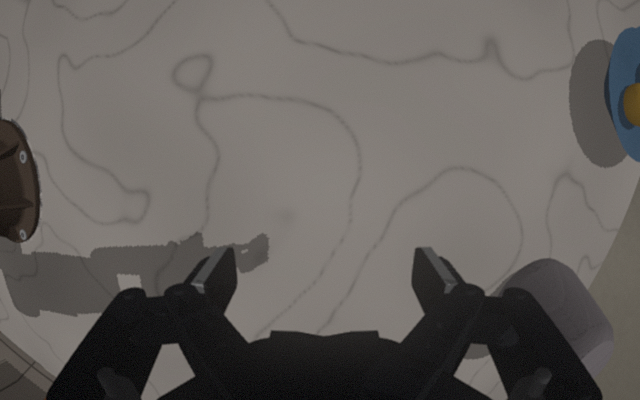

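The wrist picture shows only bare counter and the open fingers, at (215,270) and (435,270): both moves were refused, so I'm still at the start. I'll write the rows with every key.

```bash
python3 -m crank '[{"jaw":0,"x":0,"y":0,"z":0,"twist":-0.2186},{"jaw":0,"x":0,"y":0,"z":0,"twist":-0.2186},{"jaw":0,"x":0,"y":0,"z":0,"twist":-0.2186},{"jaw":0,"x":0,"y":0,"z":0,"twist":-0.2186},{"jaw":0,"x":0,"y":0,"z":0,"twist":-0.2186},{"jaw":0,"x":0,"y":0,"z":0,"twist":-0.2186},{"jaw":0,"x":0,"y":0,"z":0,"twist":-0.2186}]'
```

```text
time_s: 1.02
tcp_pos: [0.2253, -0.5829, 0.253]
tool_rot: [[-0.005, 1.0, -0.0], [1.0, 0.005, 0.0], [0.0, -0.0, -1.0]]
contact_force: [-0.8, -0.9, 0.0]
grip_width: 0.0846
grasp_force: 0.0
```

```bash
python3 -m crank '[{"jaw":0,"x":0.245,"y":0.173,"z":0,"twist":0},{"jaw":0,"x":0.245,"y":0.173,"z":0,"twist":0},{"jaw":0,"x":0.245,"y":0.173,"z":0,"twist":0},{"jaw":0,"x":0.245,"y":0.173,"z":0,"twist":0},{"jaw":0,"x":0.245,"y":0.173,"z":0,"twist":0},{"jaw":0,"x":0.245,"y":0.173,"z":0,"twist":0},{"jaw":0,"x":0.245,"y":0.173,"z":0,"twist":0},{"jaw":0,"x":0.245,"y":0.173,"z":0,"twist":0},{"jaw":0,"x":0,"y":0,"z":0,"twist":0}]'
python3 - <<'E'
from h import *
import pickle; pickle.dump(camera_info('wrist'),open('w1.pkl','wb')); save('wrist','w2.png')
E
```

```text
time_s: 2.15
tcp_pos: [0.5037, -0.188, 0.2531]
tool_rot: [[-0.005, 1.0, 0.0], [1.0, 0.005, 0.0], [0.0, 0.0, -1.0]]
contact_force: [1.3, 0.1, 0.0]
grip_width: 0.0851
grasp_force: 0.0
```

View pics/w2.png

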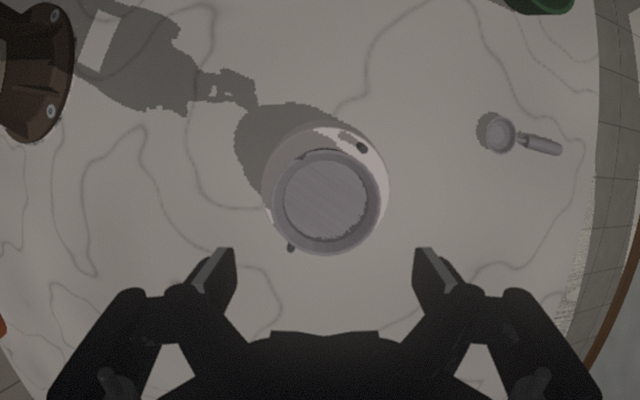

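The cup is below the gripper. Its rim circle is centred near (327,203), its floor disc near (325,201), and the posts are at (362,147) and (291,247).

```bash
python3 - <<'E'
from h import *
import pickle; ci=pickle.load(open('w1.pkl','rb'))
for u,v,z in[(327,203,.124),(271,203,.124),(383,203,.124),(325.5,200.5,.11),(362,147,.112),(291,247,.112)]: print(atz('wrist',u,v,z,ci).round(4))
E
python3 -m crank '[{"jaw":0,"x":0.24,"y":0.009,"z":0,"twist":0},{"jaw":0,"x":0.24,"y":0.009,"z":0,"twist":0},{"jaw":0,"x":0.24,"y":0.009,"z":0,"twist":0},{"jaw":0,"x":0.24,"y":0.009,"z":0,"twist":0},{"jaw":0,"x":0.24,"y":0.009,"z":0,"twist":0},{"jaw":0,"x":0.24,"y":0.009,"z":0,"twist":0},{"jaw":0,"x":0.24,"y":0.009,"z":0,"twist":0},{"jaw":0,"x":0.24,"y":0.009,"z":0,"twist":0},{"jaw":0,"x":0,"y":0,"z":0,"twist":0}]'
python3 - <<'E'
from h import *
import pickle; pickle.dump(camera_info('wrist'),open('w2.pkl','wb')); save('wrist','w3.png')
E
```

```text
[ 0.5073 -0.1929  0.124 ]
[ 0.4599 -0.1932  0.124 ]
[ 0.5549 -0.1927  0.124 ]
[ 0.5061 -0.1947  0.11  ]
[ 0.5368 -0.1468  0.112 ]
[ 0.4744 -0.2391  0.112 ]
time_s: 3.32
tcp_pos: [0.5167, 0.194, 0.253]
tool_rot: [[-0.002, 1.0, -0.0], [1.0, 0.002, -0.0], [-0.0, -0.0, -1.0]]
contact_force: [-0.6, -0.2, -0.1]
grip_width: 0.0855
grasp_force: 0.0
```

View pics/w3.png

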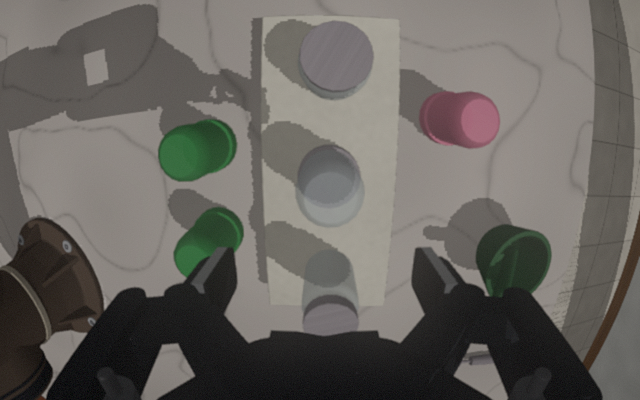

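The wrist view shows the grinding jar at (330,185), with its glass outline spanning columns 296–364 down to row 226 and the top edge of its cap at row 145. The squat jar is at (337,55) and the slim jar at (330,310).

Run:
```python
from h import *
import pickle; ci=pickle.load(open('w2.pkl','rb'))
K=ci['mtx'];R=ci['rotation'];e=ci['eye']
def proj(P):
    p=(P-e)@R; d=np.hypot(p[:,0],p[:,1]); th=np.arctan2(d,-p[:,2])
    return np.c_[K[0,2]+K[0,0]*th*p[:,0]/d, K[1,2]-K[1,1]*th*p[:,1]/d]
t=np.linspace(0,6.28,200)
for y in(.19,.195,.2):
  for z,r in((.04,.033),(.062,.033),(.122,.0295),(.14,.021)):
    q=proj(np.c_[.519+r*np.cos(t),y+r*np.sin(t),0*t+z]); print(y,z,q.min(0).round(),q.max(0).round())
im=cv2.imread('pics/w3.png')[130:240,270:390]
cv2.imwrite('pics/w3c.png',cv2.resize(im,None,fx=5,fy=5,interpolation=cv2.INTER_CUBIC))
```

```text
0.19 0.04 [295. 151.] [355. 209.]
0.19 0.062 [293. 153.] [357. 215.]
0.19 0.122 [291. 167.] [360. 234.]
0.19 0.14 [299. 182.] [352. 232.]
0.195 0.04 [295. 146.] [355. 205.]
0.195 0.062 [293. 148.] [357. 211.]
0.195 0.122 [291. 161.] [361. 228.]
0.195 0.14 [299. 175.] [352. 227.]
0.2 0.04 [295. 142.] [355. 201.]
0.2 0.062 [293. 143.] [357. 206.]
0.2 0.122 [290. 155.] [361. 223.]
0.2 0.14 [299. 169.] [353. 221.]
```

View pics/w3c.png

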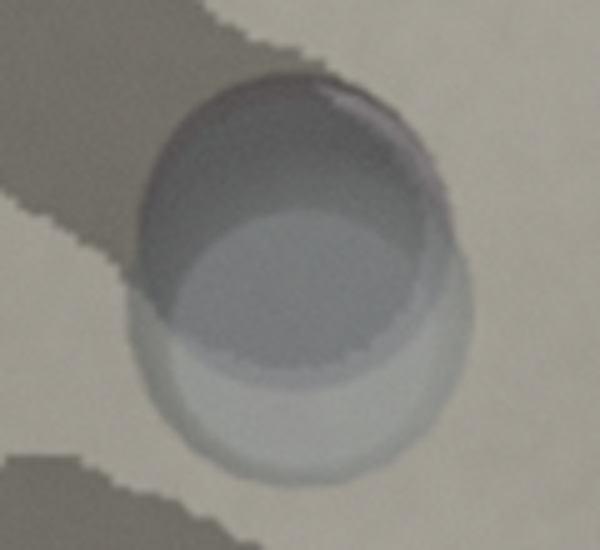

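The jar axis comes out at about (0.522, 0.197), which fits between its neighbours and on the shelf centreline. I'll descend and grip.

```bash
python3 -m crank '[{"jaw":0,"x":0.015,"y":0.03,"z":0,"twist":0},{"jaw":0,"x":0,"y":0,"z":0.125,"twist":0},{"jaw":0,"x":0,"y":0,"z":0.13,"twist":0},{"jaw":0,"x":0,"y":0,"z":0.13,"twist":0},{"jaw":0,"x":0,"y":0,"z":0.13,"twist":0},{"jaw":0,"x":0,"y":0,"z":0.13,"twist":0},{"jaw":0,"x":0,"y":0,"z":0.08,"twist":0},{"jaw":0,"x":0,"y":0,"z":0.05,"twist":0},{"jaw":0,"x":0,"y":0,"z":0,"twist":0}]'
python3 -m crank '[{"jaw":0.2,"x":0,"y":0,"z":0,"twist":0},{"jaw":0.3,"x":0,"y":0,"z":0,"twist":0},{"jaw":0.4,"x":0,"y":0,"z":0,"twist":0},{"jaw":0.6,"x":0,"y":0,"z":0,"twist":0},{"jaw":0.6,"x":0,"y":0,"z":0,"twist":0},{"jaw":0.6,"x":0,"y":0,"z":0,"twist":0},{"jaw":0.6,"x":0,"y":0,"z":0,"twist":0}]' 70
```

```text
time_s: 4.5
tcp_pos: [0.5228, 0.1956, 0.0981]
tool_rot: [[0.001, 1.0, -0.0], [1.0, -0.001, -0.0], [-0.0, -0.0, -1.0]]
contact_force: [-0.2, 0.8, 0.1]
grip_width: 0.0857
grasp_force: 0.0
time_s: 5.38
tcp_pos: [0.5225, 0.1961, 0.0993]
tool_rot: [[-0.0, 1.0, 0.001], [1.0, 0.0, 0.0], [0.0, 0.001, -1.0]]
contact_force: [-3.9, -0.3, 8.5]
grip_width: 0.0575
grasp_force: 74.1
```

```bash
python3 -m crank '[{"jaw":0.6,"x":0,"y":0,"z":-0.03,"twist":0},{"jaw":0.6,"x":0,"y":0,"z":-0.1,"twist":0},{"jaw":0.6,"x":0,"y":0,"z":-0.16,"twist":0},{"jaw":0.6,"x":0,"y":0,"z":-0.16,"twist":0},{"jaw":0.6,"x":0,"y":0,"z":-0.16,"twist":0},{"jaw":0.6,"x":0,"y":0,"z":-0.12,"twist":0},{"jaw":0.6,"x":0,"y":0,"z":-0.03,"twist":0},{"jaw":0.6,"x":0,"y":0,"z":0,"twist":0}]'
python3 -m crank '[{"jaw":0.6,"x":-0.08,"y":-0.007,"z":0,"twist":0},{"jaw":0.6,"x":-0.16,"y":-0.007,"z":0,"twist":0},{"jaw":0.6,"x":-0.2,"y":-0.007,"z":0,"twist":0},{"jaw":0.6,"x":-0.22,"y":-0.007,"z":0,"twist":0},{"jaw":0.6,"x":-0.22,"y":-0.007,"z":0,"twist":0},{"jaw":0.6,"x":-0.22,"y":-0.007,"z":0,"twist":0},{"jaw":0.6,"x":-0.22,"y":-0.007,"z":0,"twist":0},{"jaw":0.6,"x":-0.22,"y":-0.007,"z":0,"twist":0},{"jaw":0.6,"x":-0.2,"y":-0.007,"z":0,"twist":0},{"jaw":0.6,"x":-0.13,"y":-0.007,"z":0,"twist":0},{"jaw":0.6,"x":-0.08,"y":-0.012,"z":0,"twist":0},{"jaw":0.6,"x":0,"y":0,"z":0,"twist":0}]'
python3 - <<'E'
from h import *
import pickle; pickle.dump(camera_info('wrist'),open('w4.pkl','wb')); a=save('wrist','w4.png'); b=save('scene','s4.png'); 
s=env.read_state(); print(s['tcp_pos'],s['contact_force'],s['time_s'])
cv2.imwrite('pics/c4.png',np.hstack([cv2.resize(b[100:300,130:330],(400,400)),a[:,160:500]])[:,:,::-1])
E
```

```text
time_s: 6.38
tcp_pos: [0.5225, 0.1959, 0.2499]
tool_rot: [[0.0, 1.0, -0.0], [1.0, -0.0, -0.0], [-0.0, -0.0, -1.0]]
contact_force: [-0.5, -0.4, -3.5]
grip_width: 0.0577
grasp_force: 75.4
time_s: 7.88
tcp_pos: [0.5056, -0.1948, 0.2497]
tool_rot: [[0.002, 1.0, -0.001], [1.0, -0.002, 0.0], [0.0, -0.001, -1.0]]
contact_force: [-0.9, 0.0, -2.4]
grip_width: 0.0573
grasp_force: 75.4
[ 0.50596263 -0.19353678  0.2500262 ] [ 0.72188301 -0.28736506 -3.82518066] 7.975
```

View pics/c4.png

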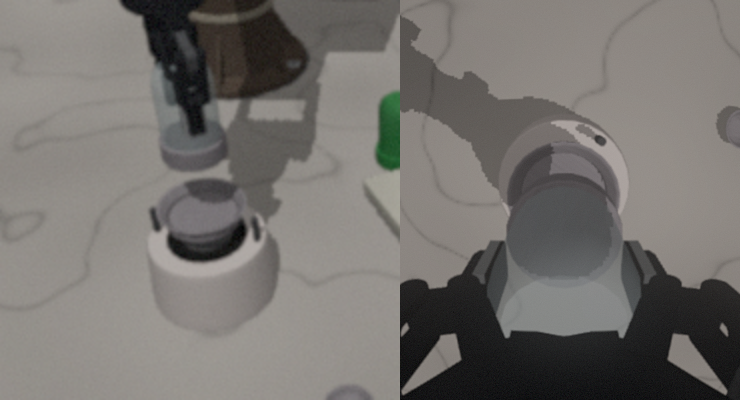

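The jar hangs upright above the cup. In the wrist view the cap spans columns 266–382, with its far edge near row 177. I'll check its offset against the cup axis.

Run:
```python
from h import *
import pickle; ci=pickle.load(open('w4.pkl','rb'))
K=ci['mtx'];R=ci['rotation'];e=ci['eye']
def proj(P):
    p=(P-e)@R; d=np.hypot(p[:,0],p[:,1]); th=np.arctan2(d,-p[:,2])
    return np.c_[K[0,2]+K[0,0]*th*p[:,0]/d, K[1,2]-K[1,1]*th*p[:,1]/d]
t=np.linspace(0,6.28,200)
for y in(-.197,-.1935,-.19):
  for z,r in((.192,.033),(.214,.033)):
    q=proj(np.c_[.506+r*np.cos(t),y+r*np.sin(t),0*t+z]); print(y,z,q.min(0).round(),q.max(0).round())
g=cv2.imread('pics/w4.png',0).astype(int)
print('col324',g[160:200,324]); print('rows to 290',g[270:290,324])
print('row235',g[235,255:275],g[235,372:392])
for u,v in((0,0),):pass
```

```text
-0.197 0.192 [270. 179.] [376. 278.]
-0.197 0.214 [264. 188.] [383. 296.]
-0.1935 0.192 [270. 173.] [377. 273.]
-0.1935 0.214 [263. 181.] [383. 291.]
-0.19 0.192 [269. 167.] [377. 268.]
-0.19 0.214 [263. 174.] [383. 286.]
col324 [114 115 113 111 112 113 113 112 112 111 111 113 107  84  74  71  71  71
  69  69  73  78  78  78  73  75  80  80  79  80  83  83  82  83  82  83
  79  83  81  79]
rows to 290 [100  97 100  99 101 106 109 113 114 119 126 126 128 127 128 127 125 129
 134 136]
row235 [136 139 137 138 138 138 137 138 139 139 135 111  90  80  85  85  84  83
  83  84] [ 97  97  97  97  97  96  98  98  99 109 125 139 142 143 141 140 142 142
 141 141]
```

It's centred within about 1 mm. I'll descend to just above the cup floor (expected contact at TCP z ≈ 0.169).

```bash
python3 -m crank '[{"jaw":0.6,"x":0,"y":0,"z":0.04,"twist":0},{"jaw":0.6,"x":0,"y":0,"z":0.08,"twist":0},{"jaw":0.6,"x":0,"y":0,"z":0.08,"twist":0},{"jaw":0.6,"x":0,"y":0,"z":0.08,"twist":0},{"jaw":0.6,"x":0,"y":0,"z":0.06,"twist":0},{"jaw":0.6,"x":0,"y":0,"z":0.03,"twist":0},{"jaw":0.6,"x":0,"y":0,"z":0.01,"twist":0},{"jaw":0.6,"x":0,"y":0,"z":0,"twist":0},{"jaw":0.6,"x":0,"y":0,"z":0,"twist":0}]'
python3 -m crank '[{"jaw":0.6,"x":0,"y":0,"z":0.01,"twist":0},{"jaw":0.6,"x":0,"y":0,"z":0.01,"twist":0},{"jaw":0.6,"x":0,"y":0,"z":0,"twist":0},{"jaw":0.6,"x":0,"y":0,"z":0,"twist":0}]'
python3 -m crank '[{"jaw":0.6,"x":0,"y":0,"z":0.01,"twist":0},{"jaw":0.6,"x":0,"y":0,"z":0,"twist":0},{"jaw":0.6,"x":0,"y":0,"z":0,"twist":0}]'
```

```text
time_s: 9.1
tcp_pos: [0.5063, -0.1941, 0.1747]
tool_rot: [[0.0, 1.0, 0.001], [1.0, -0.0, -0.0], [-0.0, 0.001, -1.0]]
contact_force: [0.4, -0.6, -2.2]
grip_width: 0.0578
grasp_force: 75.4
time_s: 9.6
tcp_pos: [0.5062, -0.194, 0.1703]
tool_rot: [[0.0, 1.0, 0.0], [1.0, -0.0, -0.0], [-0.0, 0.0, -1.0]]
contact_force: [0.0, 0.0, -2.2]
grip_width: 0.0576
grasp_force: 75.4
time_s: 9.98
tcp_pos: [0.5063, -0.1941, 0.1686]
tool_rot: [[0.0, 1.0, 0.001], [1.0, -0.0, -0.0], [-0.0, 0.001, -1.0]]
contact_force: [-1.2, 0.9, 3.4]
grip_width: 0.0576
grasp_force: 75.7
```

Contact came at TCP z ≈ 0.169, as predicted. Next I press about 12 mm and check it against the 11 N expected.

```bash
python3 -m crank '[{"jaw":0.6,"x":0,"y":0,"z":0.01,"twist":0},{"jaw":0.6,"x":0,"y":0,"z":0.01,"twist":0},{"jaw":0.6,"x":0,"y":0,"z":0.01,"twist":0},{"jaw":0.6,"x":0,"y":0,"z":0.01,"twist":0},{"jaw":0.6,"x":0,"y":0,"z":0,"twist":0},{"jaw":0.6,"x":0,"y":0,"z":0,"twist":0},{"jaw":0.6,"x":0,"y":0,"z":0,"twist":0}]'
python3 - <<'E'
from h import *
import time
F=[]
for n in('scene','wrist'):
    a=save(n,n+'5.png'); F.append(a); s=env.read_state(); print(s['contact_force'],s['tcp_pos'])
a,b=F[1],F[0]
cv2.imwrite('pics/c5.png',np.hstack([cv2.resize(b[130:280,180:290],(440,600),interpolation=cv2.INTER_CUBIC),cv2.copyMakeBorder(a[:,160:500],0,200,0,0,0)])[:,:,::-1])
E
```

```text
time_s: 10.85
tcp_pos: [0.5063, -0.1941, 0.1607]
tool_rot: [[0.0, 1.0, 0.001], [1.0, -0.0, -0.0], [-0.0, 0.001, -1.0]]
contact_force: [-2.2, 0.8, 8.9]
grip_width: 0.0574
grasp_force: 76.1
[-0.99245585  1.65268987  8.66035048] [ 0.50633226 -0.19408527  0.16068036]
[-1.94858313  0.99368626  8.87563208] [ 0.50632283 -0.19409922  0.16068637]
```

View pics/c5.png

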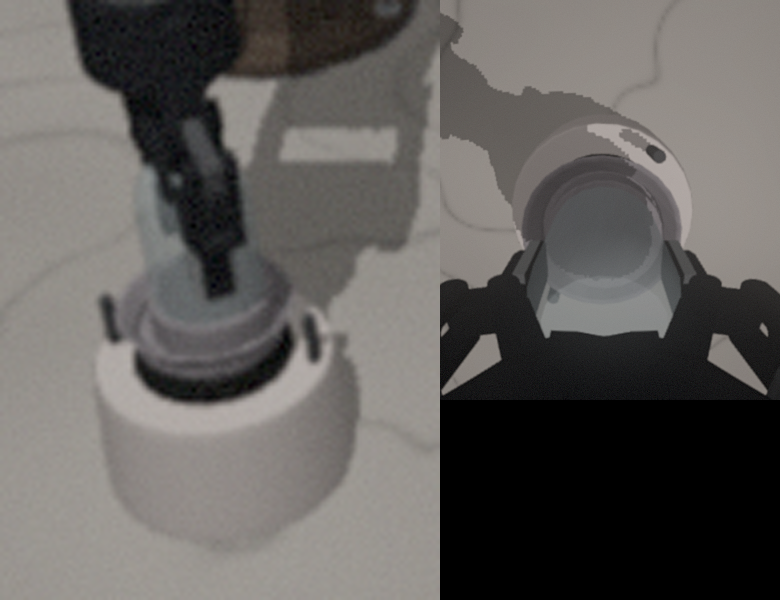

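The jar is seated upright and centred in the cup, and the fingers are clear of the rim. At 8.8 N and 8.7 mm down, force and displacement agree, so I press 3.2 mm more and hold.

```bash
python3 -m crank '[{"jaw":0.6,"x":0,"y":0,"z":0.008,"twist":0},{"jaw":0.6,"x":0,"y":0,"z":0.008,"twist":0},{"jaw":0.6,"x":0,"y":0,"z":0,"twist":0},{"jaw":0.6,"x":0,"y":0,"z":0,"twist":0},{"jaw":0.6,"x":0,"y":0,"z":0,"twist":0},{"jaw":0.6,"x":0,"y":0,"z":0,"twist":0},{"jaw":0.6,"x":0,"y":0,"z":0,"twist":0},{"jaw":0.6,"x":0,"y":0,"z":0,"twist":0},{"jaw":0.6,"x":0,"y":0,"z":0,"twist":0},{"jaw":0.6,"x":0,"y":0,"z":0,"twist":0},{"jaw":0.6,"x":0,"y":0,"z":0,"twist":0},{"jaw":0.6,"x":0,"y":0,"z":0,"twist":0}]'
python3 -m crank '[{"jaw":0.6,"x":0,"y":0,"z":0,"twist":0},{"jaw":0.6,"x":0,"y":0,"z":0,"twist":0},{"jaw":0.6,"x":0,"y":0,"z":0,"twist":0},{"jaw":0.6,"x":0,"y":0,"z":0,"twist":0},{"jaw":0.6,"x":0,"y":0,"z":0,"twist":0},{"jaw":0.6,"x":0,"y":0,"z":0,"twist":0},{"jaw":0.6,"x":0,"y":0,"z":0,"twist":0},{"jaw":0.6,"x":0,"y":0,"z":0,"twist":0},{"jaw":0.6,"x":0,"y":0,"z":0,"twist":0},{"jaw":0.6,"x":0,"y":0,"z":0,"twist":0},{"jaw":0.6,"x":0,"y":0,"z":0,"twist":0},{"jaw":0.6,"x":0,"y":0,"z":0,"twist":0}]'
python3 -m crank '[{"jaw":0.6,"x":0,"y":0,"z":0,"twist":0},{"jaw":0.6,"x":0,"y":0,"z":0,"twist":0},{"jaw":0.6,"x":0,"y":0,"z":0,"twist":0},{"jaw":0.6,"x":0,"y":0,"z":0,"twist":0},{"jaw":0.6,"x":0,"y":0,"z":0,"twist":0},{"jaw":0.6,"x":0,"y":0,"z":0,"twist":0},{"jaw":0.6,"x":0,"y":0,"z":0,"twist":0},{"jaw":0.6,"x":0,"y":0,"z":0,"twist":0},{"jaw":0.6,"x":0,"y":0,"z":0,"twist":0},{"jaw":0.6,"x":0,"y":0,"z":0,"twist":0}]'
python3 - <<'E'
from h import *
b=save('scene','s6.png')
cv2.imwrite('pics/c6.png',cv2.resize(b[130:280,180:290],(440,600),interpolation=cv2.INTER_CUBIC)[:,:,::-1])
E
```

```text
time_s: 12.45
tcp_pos: [0.5063, -0.1941, 0.1577]
tool_rot: [[0.0, 1.0, 0.001], [1.0, -0.0, -0.001], [-0.001, 0.001, -1.0]]
contact_force: [-2.4, 0.3, 11.1]
grip_width: 0.0573
grasp_force: 76.3
time_s: 13.95
tcp_pos: [0.5064, -0.1941, 0.1577]
tool_rot: [[0.0, 1.0, 0.001], [1.0, -0.0, -0.0], [-0.0, 0.001, -1.0]]
contact_force: [-2.5, 1.9, 10.2]
grip_width: 0.0576
grasp_force: 76.3
time_s: 15.2
tcp_pos: [0.5063, -0.1941, 0.1577]
tool_rot: [[0.0, 1.0, 0.001], [1.0, -0.0, -0.0], [-0.0, 0.001, -1.0]]
contact_force: [-2.0, 1.8, 10.6]
grip_width: 0.0573
grasp_force: 76.3
```

View pics/c6.png

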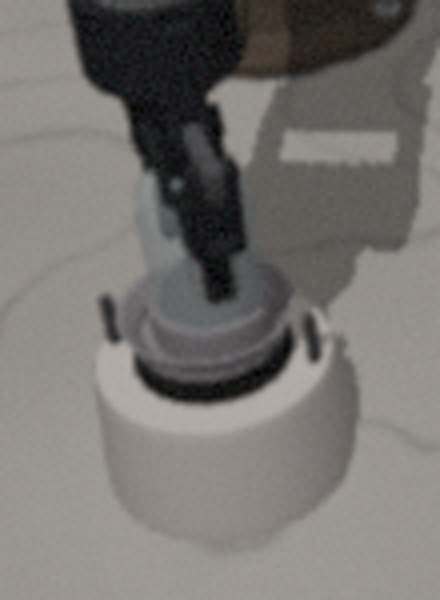

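The cup rim, with edges at (122,300) and (297,300), is about level with the post tops at (107,297) and (310,315). The push is steady at about 10.6 N, or 11.6 mm, and has been held for 4 s.

```bash
python3 -c "from cell import finish_job; print(finish_job())"
```

```text
the job is handed in; nothing more can be done
None
```

The grinding jar is seated upright in the grinder cup. I held it pressed about 11.7 mm down (about 10.6 N) for 4 s and handed the job in while still pressing; no verdict was returned.

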